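# Pour the washed game tiles into their case and shut it

### The job

Pour all eight washed game tiles out of the blue cup into the wooden case, tipping the cup close above the case so that they do not fall from high up. Then set the empty cup down gently, upright, in the middle of the orange mat and push the lid of the case fully shut without forcing it. Leave the sponge, brush, bottle and jar where they are.

Things in the scene. Friction and masses are not known exactly. Their poses are not given: they have to be found in the camera images.
- cup: Blue open plastic pouring cup, loose, upright, 0.16 kg, 80 mm tall, walls 4 mm, floor 5 mm. Origin: centre of the underside of its 74 (x) x 60 (y) mm foot. Two flat parallel side walls (outside faces y = +-30 mm) to grip across, upright back wall (x = -37 mm); the front wall (+x) slopes out 30 deg as a pouring chute, its lip at x = +79 mm at the top. Holds the tiles at the start.
- cup_lip (a point): Middle of the pouring lip of the cup, at (79, 0, 80) mm in the cup's frame.
- tile0: White and green game tile, 30 x 22 x 16 mm, 18 g, lying in the cup at the start. Origin: centre of its green underside; 30 mm along x, 22 mm along y.
- tile1: White and green game tile, 30 x 22 x 16 mm, 18 g, lying in the cup at the start. Origin: centre of its green underside; 30 mm along x, 22 mm along y.
- tile2: White and green game tile, 30 x 22 x 16 mm, 18 g, lying in the cup at the start. Origin: centre of its green underside; 30 mm along x, 22 mm along y.
- tile3: White and green game tile, 30 x 22 x 16 mm, 18 g, lying in the cup at the start. Origin: centre of its green underside; 30 mm along x, 22 mm along y.
- tile4: White and green game tile, 30 x 22 x 16 mm, 18 g, lying in the cup at the start. Origin: centre of its green underside; 30 mm along x, 22 mm along y.
- tile5: White and green game tile, 30 x 22 x 16 mm, 18 g, lying in the cup at the start. Origin: centre of its green underside; 30 mm along x, 22 mm along y.
- tile6: White and green game tile, 30 x 22 x 16 mm, 18 g, lying in the cup at the start. Origin: centre of its green underside; 30 mm along x, 22 mm along y.
- tile7: White and green game tile, 30 x 22 x 16 mm, 18 g, lying in the cup at the start. Origin: centre of its green underside; 30 mm along x, 22 mm along y.
- box: Dark wooden case, fixed to the table, open on top. Origin: centre of the underside; outside 140 (x) x 160 (y) x 72 (z) mm, walls and floor 6 mm. The lid's hinge runs along the top of its +x wall; a brass plate marks the middle of the -x wall across from it.
- box_in (a point): Centre of the case's inner floor, 6 mm above the table; same axes as the case. The inside is 128 (x) x 148 (y) x 66 (z) mm.
- lid (a joint): Angle of the case's wooden lid: 0 = shut, flat on the case; grows as it opens up to 2.4 rad; about 1.57 is upright. A stiff hinge that stays where it is left, moved by pushing the lid.
- lid_hinge (a point): Middle of the hinge line, on top of the case's +x wall, 72.5 mm above the table; the hinge runs along the case's y.
- lid_edge (a point): Middle of the lid's free edge, on its outer face (top face when shut), 140 mm from the hinge. The lid is 140 x 160 x 8 mm.
- mat: Orange square mat, 150 x 150 x 4 mm, fixed to the table. Origin: centre of the underside.
- sponge: Tan sponge block, 120 x 60 x 40 mm, loose bystander. Origin: centre of the underside.
- brush: Brush lying on the table, 200 mm long, loose bystander.
- spray: White bottle with red cap, 66 mm across, 160 mm tall, loose bystander.
- jar: Amber jar, 76 mm across, 100 mm tall, loose bystander.
Mind the look-alikes: they are no part of the job. What is meant by the cup is not green, and is the larger of those in its own colour.

How it is judged:
By the outcome, as a careful person would: the job done as asked, in the order asked, and still so for the second after the job is handed in, with the robot touching nothing.
It also fails if it takes over 67 s, if anything falls off the work surface, if the arm or the gripper's body presses on something with over 40 N, if the wrist force passes 120 N, or if a joint passes its speed limit or range.

### The arm

A 6-joint arm with a two-finger parallel gripper is mounted at the origin on the work surface. World frame = base frame: x ahead of the robot, y to its left, z up, the work surface at z = 0. Lengths are in m, angles in rad, forces in N, time in s.
With the tool pointing down it reaches from about 0.3 to 0.775 m from the base axis. Payload 14.6 kg.
Tool frame: the origin (TCP) lies midway between the tips of the shut fingers; the grasp point (between the pads) lies 19 mm behind it (tcp_to_grasp is the distance from the TCP to the grasp point, in m); z points along the fingers, y is the line along which they close (so a half turn about z gives the same grasp; the last joint's range is limited). The gripper opens to 94 mm and grips with 3 to 60 N. Pads are 16 mm wide; open, the fingers measure 119 mm over their backs; the gripper's body (75 mm by 177 mm) begins 78 mm behind the grasp point.
Start: joints at [1.153, 0.3, 1.521, -0, 1.321, -0.067], TCP at [0.189, 0.516, 0.205] pointing down, gripper open.
Joint ranges: [-3.03, 3.03], [-0.79, 2.21], [0.23, 2.52], [-1.04, 4.18], [0, 3.07], [-2.55, 2.55]. Speed limits (rad/s): [2.22, 2.22, 2.57, 3.14, 3.14, 3.14].

### API

Orientations are given as [roll, pitch, yaw] about the fixed x, y, z axes, in that order (R = Rz(yaw) Ry(pitch) Rx(roll)).
In Python, from station import * gives the robot as it stands.
- The arm moves only by the tool send_rows, never from a script. Its argument "motion" is a list of rows, each a list of 3 entries, a list of its own where there are three numbers: the shift along the tool's x, y, z in units of 0.03 m (1.0 is 0.03 m), then the turn, a rotation vector about the tool's x, y, z in units of 0.12 rad (1.0 is 0.12 rad), then the opening, from -1 (shut) to 1 (fully open). In form: [[[x, y, z], [rx, ry, rz], grip], ...]. A call has 1 to 12 rows; each row shifts and turns the commanded pose from where the row before left it, along the tool's axes as they then stand; what a row does not reach is not made up. A row lasts 1/10 s, in which the tool goes at most 50 mm and 8.59 degrees, less where a joint would pass 70% of its speed; a pose out of reach is approached as far as the arm can. A call with a number of a shift or a turn outside -1 to 1 is refused whole. A call with a gripper value outside its range is refused whole. The fingers move at their own pace and stop on an object; "squeeze" is the grip in N (left out, the last holds). Time passes only in rows, so rows that do not move let the fingers close. It gives the time, the measured TCP pose, the force, the opening and the grip force at its end, in the units of the state.
- get_obs(): the state, without advancing time (a new reading comes with each control period).
- camera(name): name is "side" or "top" or "wrist"; returns a dict with "pixels" (400x640x3 uint8, red, green, blue), "depth" (400x640 float32, m along the optical axis (not along the pixel's ray), 0 where there is no reading), "fx", "fy", "cx", "cy" (pixels), "rvec" (rotation vector, rad) and "tvec" (3), from world to camera coordinates, as OpenCV has them. Camera axes: x right, y down, z forward; pixel columns grow to the right and rows downward; lengths in m; the calibration is good to about 2 mm. A picture is of the moment at which its call begins.
- hand_in(): hands the job in; it is judged then, once.
The state is a dict: "time_s": time; "qpos": joint angles; "joint_vel": joint speeds; "tau": joint torques, N m; "ee_pos": TCP position; "eef_rot": TCP orientation; "force": force on the tool from outside, world axes, zero at the start; "moment": the same for the moment, N m; "grip_width": finger opening in m; "grip_force": force on a finger pad.
Only numpy, scipy, OpenCV 4.12 (cv2) and the standard library are available. Lean on these libraries where they do the work, as an engineer would, in place of code of your own. Each camera call takes 0.05 s, during which the arm holds its last target. There are 200 camera calls.

## Working session

There is one attempt and no reset: what is moved stays moved. The work goes in short steps, Python scripts to look and compute and a tool call to move; the robot and the scene stay as the last step left them, time stands still between calls to the robot, and variables do not carry over. Pictures are saved under pics/ and viewed, at most 10 in all, crops included, and the job is handed in when it is done.

Besides the shell and the picture viewer there is one more tool, called after "Emit:" as name(argument=value, ...), one argument or row to a line, values as JSON. send_rows: Moves the arm, as the interface text tells. Its arguments: {"type":"object","properties":{"motion":{"type":"array"},"squeeze":{"type":"number"}},"required":["motion"]}

```bash
mkdir -p pics; ls
cat > h.py <<'E'
from station import *
import numpy as np, cv2
from scipy.spatial.transform import Rotation as Ro
def cam(n):
    c=camera(n); c['R']=Ro.from_rotvec(np.array(c['rvec']).ravel()).as_matrix(); c['t']=np.array(c['tvec']).ravel(); return c
def world(c,u,v):
    d=c['depth'][v,u]; p=np.stack([(u-c['cx'])/c['fx']*d,(v-c['cy'])/c['fy']*d,d],-1)
    return (p-c['t'])@c['R']
def cloud(c):
    v,u=np.mgrid[0:400,0:640]; return world(c,u,v)
def ray(c,u,v,z):
    d=np.array([(u-c['cx'])/c['fx'],(v-c['cy'])/c['fy'],1])@c['R']; o=-c['t']@c['R']
    return o+d*(z-o[2])/d[2]
def save(c,n): cv2.imwrite(f'pics/{n}.png',c['pixels'][:,:,::-1])
E
python3 - <<'E'
from h import *
t=cam('top');s=cam('side')
im=np.vstack([t['pixels'],s['pixels']]); im=cv2.resize(im,(480,600),interpolation=cv2.INTER_AREA)
save(t,'top0');save(s,'side0')
o=get_obs();print({k:np.round(v,3) for k,v in o.items()})
for c in(t,s):print(-c['t']@c['R'],c['R'][2])
E
```

```text
pics
{'time_s': np.float64(0.1), 'qpos': array([ 1.153,  0.3  ,  1.522,  0.   ,  1.321, -0.067]), 'joint_vel': array([ 0.001, -0.002, -0.003, -0.   , -0.001, -0.   ]), 'tau': array([ 0.0000e+00, -5.3265e+01, -3.5328e+01,  7.1000e-02,  2.4000e-02,
       -0.0000e+00]), 'ee_pos': array([0.189, 0.516, 0.205]), 'eef_rot': array([-3.141, -0.   ,  2.791]), 'force': array([-0.626, -0.261, -0.248]), 'moment': array([-0.   , -0.025, -0.026]), 'grip_force': np.float64(0.0), 'grip_width': np.float64(0.094)}
[ 0.34767002 -0.04531893  1.20731396] [ 0.16580242  0.03176579 -0.98564724]
[ 0.39391377 -0.65724197  0.69437932] [ 0.16615849  0.71013898 -0.68417394]
```

View pics/top0.png

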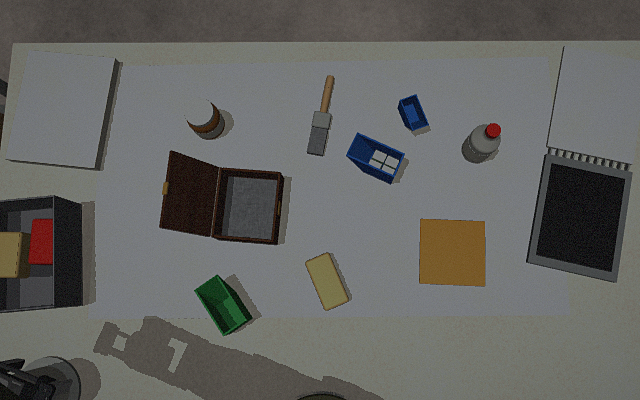

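View pics/side0.png

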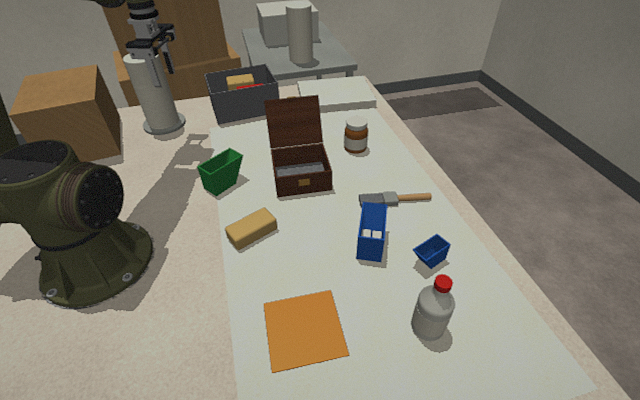

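The top view shows three cup look-alikes: a large blue cup holding white tiles at (376,158), a small blue cup at (413,113) and a green cup at (222,304). I choose (376,158) because it is the larger blue one. The case is at (250,205), with its lid leaning open to the left. The mat is at (452,252), the sponge at (327,281), the brush at (320,120), the bottle at (483,143) and the jar at (206,120).

```bash
cat > m.py <<'E'
from h import *
def rect(P):
    (c,s,a)=cv2.minAreaRect((P[:,:2]*1000).astype(np.float32)); return np.round(cv2.boxPoints((c,s,a))),np.round(c,1),np.round(s,1),round(a,1)
def hsv(c): return cv2.cvtColor(np.ascontiguousarray(c['pixels']),cv2.COLOR_RGB2HSV)
E
python3 - <<'E'
from m import *
t=cam('top');s=cam('side')
for n,c in(('top',t),('side',s)):
    H=hsv(c);P=cloud(c)
    b=((H[...,0]>100)&(H[...,0]<130)&(H[...,1]>120)&(H[...,2]>40)).astype(np.uint8)
    k,L,S,C=cv2.connectedComponentsWithStats(b)
    for i in range(1,k):
        if S[i,4]>80:
            Q=P[(L==i)]; print(n,'blue',C[i].round(),S[i,4],'zmax',np.percentile(Q[:,2],98).round(4))
            T=Q[(Q[:,2]>.073)&(Q[:,2]<.09)]
            if len(T)>10: print(rect(T))
    w=((H[...,1]<60)&(H[...,2]>120)&(P[...,2]>.012)&(P[...,2]<.08))
    o=((H[...,0]>8)&(H[...,0]<22)&(H[...,1]>180)&(H[...,2]>150)&(abs(P[...,2])<.02))
    k,L,S,C=cv2.connectedComponentsWithStats(o.astype(np.uint8));i=1+S[1:,4].argmax();print(n,'mat',C[i],rect(P[L==i]),P[L==i][:,2].mean())
t_=t;P=cloud(t);H=hsv(t)
R=np.zeros((400,640),bool);R[145:250,155:295]=1
d=R&(P[...,2]>.066)&(P[...,2]<.076); print('boxrim',rect(P[d]),d.sum())
d=R&(P[...,2]>.09); Q=P[d];print('lid',d.sum(),rect(Q),Q[:,2].min(),Q[:,2].max())
c0=Q.mean(0);U=np.linalg.svd(Q-c0,full_matrices=0)[2];print('lid plane n',U[2],c0)
# brass
y=R&(H[...,0]>15)&(H[...,0]<30)&(H[...,1]>120)&(H[...,2]>80);k,L,S,C=cv2.connectedComponentsWithStats(y.astype(np.uint8))
for i in range(1,k):print('brass',C[i],S[i,4],P[L==i].mean(0))
# cup crop and obstacles
for nm,(u0,u1,v0,v1) in dict(sponge=(300,355,245,315),brush=(300,340,70,160),spray=(455,510,115,170),jar=(180,230,95,145),small=(393,432,90,138)).items():
    q=P[v0:v1,u0:u1].reshape(-1,3);q=q[q[:,2]>.012];print(nm,rect(q),q[:,2].max().round(3))
cv2.imwrite('pics/crop.png',cv2.resize(t['pixels'][85:195,335:440,::-1],None,fx=5,fy=5,interpolation=cv2.INTER_CUBIC))
E
```

```text
top blue [412. 114.] 596 zmax 0.0571
top blue [371. 155.] 1124 zmax 0.0833
(array([[ 598., -154.],
       [ 654., -181.],
       [ 705.,  -74.],
       [ 649.,  -48.]], dtype=float32), array([ 651.4, -114.2]), array([118.2,  61.5]), 64.5)Traceback (most recent call last):
  File "<stdin>", line 14, in <module>
ValueError: attempt to get argmax of an empty sequence
```

Run:
```python
from m import *
t=cam('top')
P=cloud(t);H=hsv(t)
print('mat px',H[252,452],P[252,452])
o=((H[...,0]>8)&(H[...,0]<25)&(H[...,1]>150)&(H[...,2]>90)&(abs(P[...,2])<.02));o[:,:400]=0
k,L,S,C=cv2.connectedComponentsWithStats(o.astype(np.uint8));i=1+S[1:,4].argmax();print('mat',C[i],rect(P[L==i]),P[L==i][:,2].mean())
R=np.zeros((400,640),bool);R[145:250,155:295]=1
d=R&(P[...,2]>.066)&(P[...,2]<.076); print('boxrim',rect(P[d]),d.sum())
d=R&(P[...,2]>.09); Q=P[d];print('lid',d.sum(),rect(Q),Q[:,2].min(),Q[:,2].max())
c0=Q.mean(0);U=np.linalg.svd(Q-c0,full_matrices=0)[2];print('lid plane n',U[2],c0)
y=R&(H[...,0]>15)&(H[...,0]<30)&(H[...,1]>120)&(H[...,2]>80);k,L,S,C=cv2.connectedComponentsWithStats(y.astype(np.uint8))
for i in range(1,k):
    if S[i,4]>5:print('brass',C[i],S[i,4],P[L==i].mean(0))
for nm,(u0,u1,v0,v1) in dict(sponge=(300,355,245,315),brush=(300,340,70,160),spray=(455,510,115,170),jar=(180,230,95,145),small=(393,432,90,138),green=(190,255,270,340)).items():
    q=P[v0:v1,u0:u1].reshape(-1,3);q=q[q[:,2]>.012];r=rect(q);print(nm,r[1:],r[0].tolist(),q[:,2].max().round(3))
cv2.imwrite('pics/crop.png',cv2.resize(t['pixels'][85:195,335:440,::-1],None,fx=5,fy=5,interpolation=cv2.INTER_CUBIC))
```

```text
mat px [ 19 165 119] [ 0.44011825 -0.29428649  0.00508098]
mat [452.07077735 251.92490403] (array([[ 364., -367.],
       [ 513., -372.],
       [ 518., -223.],
       [ 369., -217.]], dtype=float32), array([ 441.2, -294.6]), array([149.2, 148.8]), 88.0) 0.0035784942027170708
boxrim (array([[454., 110.],
       [614.,  98.],
       [625., 243.],
       [465., 255.]], dtype=float32), array([539.5, 176.5]), array([146. , 160.7]), 85.6) 785
lid 3501 (array([[348., -45.],
       [507., -99.],
       [643., 306.],
       [484., 360.]], dtype=float32), array([495.5, 130.4]), array([427.2, 168.5]), 71.5) 0.09003371366068598 1.2073139628505114
lid plane n [-0.00577411 -0.96220764 -0.27225562] [0.54236019 0.27996635 0.16765108]
brass [164.51020408 187.67346939] 49 [0.55041714 0.31547387 0.19585272]
sponge (array([371.1,  -6.5]), array([119.9,  59.9]), 23.8) [[304.0, -3.0], [328.0, -58.0], [438.0, -10.0], [414.0, 45.0]] 1.207
brush (array([606.5,   4. ]), array([522.2,  70.4]), 3.1) [[344.0, 25.0], [348.0, -45.0], [869.0, -17.0], [865.0, 53.0]] 1.207
spray (array([ 520.6, -212.9]), array([ 65.1, 480.9]), 49.0) [[318.0, -80.0], [681.0, -395.0], [723.0, -346.0], [361.0, -31.0]] 1.207
jar (array([571.3, 116.7]), array([547.1,  75.4]), 43.8) [[348.0, -45.0], [400.0, -100.0], [795.0, 279.0], [743.0, 333.0]] 1.207
small (array([ 568.9, -150.5]), array([ 79.1, 483.4]), 73.9) [[326.0, -121.0], [790.0, -256.0], [812.0, -180.0], [348.0, -45.0]] 1.207
green (array([354.6, 119.1]), array([127.9, 303.2]), 20.5) [[242.0, 239.0], [348.0, -45.0], [468.0, -1.0], [362.0, 284.0]] 1.207
```

View pics/crop.png

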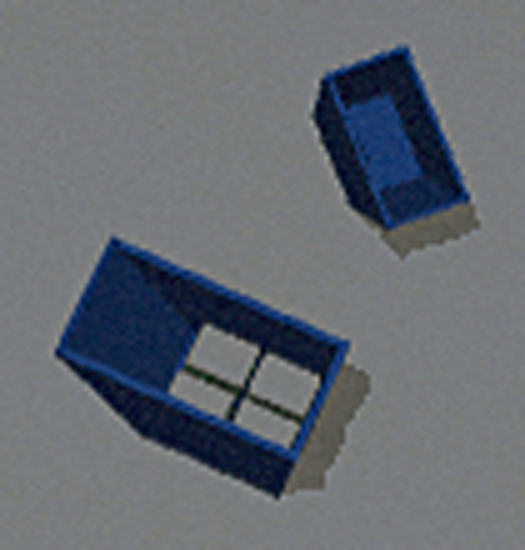

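The crop confirms the choice. The large blue cup, lower left, holds the white tiles, and its chute points left (crop (85,290)). The small cup at the upper right is empty.

```bash
cat >> m.py <<'E'
def tool(az,phi,sgn=-1):  # tool z tilted phi from down toward azimuth az; tool y = sgn*cup y
    az,phi=np.radians([az,phi]); z=np.array([np.sin(phi)*np.cos(az),np.sin(phi)*np.sin(az),-np.cos(phi)])
    y=sgn*np.array([-np.sin(az),np.cos(az),0]); return np.column_stack([np.cross(y,z),y,z])
def now():
    o=get_obs(); return np.array(o['ee_pos']),Ro.from_euler('xyz',o['eef_rot']).as_matrix(),o
def plan(p,R,p2,R2,n):
    """n rows from pose to pose, straight line + slerp; tool-frame units"""
    rv=Ro.from_matrix(R.T@R2).as_rotvec(); rows=[]; 
    for i in range(n):
        Ri=R@Ro.from_rotvec(rv*i/n).as_matrix()
        rows.append((Ri.T@(p2-p)/n/.03).round(2).tolist())
    print('turn/row',(rv/n/.12).round(2).tolist()); print(rows)
E
python3 - <<'E'
from m import *
t=cam('top');P=cloud(t)
g=(t['depth']>0)
R=np.zeros((400,640),bool);R[145:250,155:295]=1
d=g&R&(P[...,2]>.09)&(P[...,2]<.3); Q=P[d]
c0=Q.mean(0);U=np.linalg.svd(Q-c0,full_matrices=0)[2];print('lid n',U[2],c0,Q[:,2].max(),rect(Q)[0].tolist())
for nm,(u0,u1,v0,v1) in dict(brush=(300,340,70,160),spray=(455,510,115,170),jar=(180,230,95,145),small=(393,432,90,138),green=(190,255,270,340)).items():
    q=P[v0:v1,u0:u1][g[v0:v1,u0:u1]];q=q[(q[:,2]>.012)&(q[:,2]<.3)];r=rect(q);print(nm,r[1:],q[:,2].max().round(3))
p,Rt,o=now()
print(Rt.round(3).tolist())
R2=tool(64.5,50); gp=np.array([.6423,-.1332,.058]); pre=gp+R2[:,2]*(.019-.11)
print('pre',pre,'tcp grasp',gp+R2[:,2]*.019)
via=np.array([.45,-.2,.33]); up=p+[0,0,.125]
plan(p,Rt,up,Rt,5); plan(up,Rt,via,Rt,25)
E
```

```text
lid n [ 0.06828968  0.86641488 -0.49463296] [0.54615745 0.28602949 0.14785442] 0.20233389116574116 [[465.0, 257.0], [624.0, 244.0], [630.0, 317.0], [471.0, 329.0]]
brush (array([768.8,   7.8]), array([ 41.8, 200.2]), 80.4) 0.026
spray (array([ 680.1, -351.6]), array([65.1, 58.4]), 47.4) 0.165
jar (array([742.4, 281.2]), array([71.7, 73.3]), 4.6) 0.108
small (array([ 759.7, -205.9]), array([81.4, 42.4]), 20.4) 0.06
green (array([317.6, 220.8]), array([118.6,  61.7]), 35.2) 0.086
[[-0.939, 0.344, -0.0], [0.344, 0.939, -0.0], [0.0, -0.0, -1.0]]
pre [ 0.61228905 -0.19611926  0.11649367] tcp grasp [ 0.64856602 -0.12006301  0.04578704]
turn/row [0.0, 0.0, 0.0]
[[0.0, -0.0, -0.83], [0.0, -0.0, -0.83], [0.0, -0.0, -0.83], [0.0, -0.0, -0.83], [0.0, -0.0, -0.83]]
turn/row [0.0, 0.0, 0.0]
[[-0.66, -0.78, 0.0], [-0.66, -0.78, 0.0], [-0.66, -0.78, 0.0], [-0.66, -0.78, 0.0], [-0.66, -0.78, 0.0], [-0.66, -0.78, 0.0], [-0.66, -0.78, 0.0], [-0.66, -0.78, 0.0], [-0.66, -0.78, 0.0], [-0.66, -0.78, 0.0], [-0.66, -0.78, 0.0], [-0.66, -0.78, 0.0], [-0.66, -0.78, 0.0], [-0.66, -0.78, 0.0], [-0.66, -0.78, 0.0], [-0.66, -0.78, 0.0], [-0.66, -0.78, 0.0], [-0.66, -0.78, 0.0], [-0.66, -0.78, 0.0], [-0.66, -0.78, 0.0], [-0.66, -0.78, 0.0], [-0.66, -0.78, 0.0], [-0.66, -0.78, 0.0], [-0.66, -0.78, 0.0], [-0.66, -0.78, 0.0]]
```

Emit:
send_rows(
  motion=[
    [[0, 0, -0.83], [0, 0, 0], 0.7],
    [[0, 0, -0.83], [0, 0, 0], 0.7],
    [[0, 0, -0.83], [0, 0, 0], 0.7],
    [[0, 0, -0.83], [0, 0, 0], 0.7],
    [[0, 0, -0.83], [0, 0, 0], 0.7],
    [[-0.66, -0.78, 0], [0, 0, 0], 0.7],
    [[-0.66, -0.78, 0], [0, 0, 0], 0.7],
    [[-0.66, -0.78, 0], [0, 0, 0], 0.7],
    [[-0.66, -0.78, 0], [0, 0, 0], 0.7],
    [[-0.66, -0.78, 0], [0, 0, 0], 0.7],
    [[-0.66, -0.78, 0], [0, 0, 0], 0.7],
    [[-0.66, -0.78, 0], [0, 0, 0], 0.7],
  ],
)

```text
time_s: 1.5
ee_pos: [0.263, 0.3138, 0.33]
eef_rot: [3.141, 0.0, 2.791]
force: [0.7, 0.6, -0.4]
grip_width: 0.08
grip_force: 0.0
```

Emit:
send_rows(
  motion=[
    [[-0.66, -0.78, 0], [0, 0, 0], 0.7],
    [[-0.66, -0.78, 0], [0, 0, 0], 0.7],
    [[-0.66, -0.78, 0], [0, 0, 0], 0.7],
    [[-0.66, -0.78, 0], [0, 0, 0], 0.7],
    [[-0.66, -0.78, 0], [0, 0, 0], 0.7],
    [[-0.66, -0.78, 0], [0, 0, 0], 0.7],
    [[-0.66, -0.78, 0], [0, 0, 0], 0.7],
    [[-0.66, -0.78, 0], [0, 0, 0], 0.7],
    [[-0.66, -0.78, 0], [0, 0, 0], 0.7],
  ],
)

```text
time_s: 2.4
ee_pos: [0.358, 0.0548, 0.3301]
eef_rot: [3.141, 0.0, 2.791]
force: [0.5, 0.5, 0.2]
grip_width: 0.0797
grip_force: 0.0
```

Emit:
send_rows(
  motion=[
    [[-0.66, -0.78, 0], [0, 0, 0], 0.7],
    [[-0.66, -0.78, 0], [0, 0, 0], 0.7],
    [[-0.66, -0.78, 0], [0, 0, 0], 0.7],
    [[-0.66, -0.78, 0], [0, 0, 0], 0.7],
    [[-0.66, -0.78, 0], [0, 0, 0], 0.7],
    [[-0.66, -0.78, 0], [0, 0, 0], 0.7],
    [[-0.66, -0.78, 0], [0, 0, 0], 0.7],
    [[-0.66, -0.78, 0], [0, 0, 0], 0.7],
    [[-0.66, -0.78, 0], [0, 0, 0], 0.7],
  ],
)

```text
time_s: 3.3
ee_pos: [0.4531, -0.2043, 0.3299]
eef_rot: [3.142, 0.0, 2.791]
force: [0.3, 0.2, 0.1]
grip_width: 0.08
grip_force: 0.0
```

Run:
```python
from m import *
p,R,o=now();print(p,R.round(3).tolist(),np.round(o['qpos'],3),o['time_s'])
R2=tool(64.5,50); gp=np.array([.6423,-.1332,.058]); pre=gp+R2[:,2]*(.019-.11)
for s in(1,-1):print(s,Ro.from_matrix(R.T@tool(64.5,50,s)).magnitude())
via=np.array([.56,-.24,.25])
plan(p,R,via,R2,12);plan(via,R2,pre,R2,6)
```

```text
[ 0.4530553  -0.20426664  0.32991347] [[-0.939, 0.344, 0.0], [0.344, 0.939, 0.0], [-0.0, 0.0, -1.0]] [-0.497  0.114  1.46   0.     1.568 -1.717] 3.3
1 1.6723696700305677
-1 1.8294519216352154
turn/row [-0.5, 0.46, 1.07]
[[-0.31, 0.01, 0.22], [-0.32, 0.04, 0.21], [-0.33, 0.07, 0.19], [-0.33, 0.1, 0.18], [-0.32, 0.13, 0.17], [-0.31, 0.16, 0.16], [-0.3, 0.19, 0.15], [-0.28, 0.22, 0.15], [-0.26, 0.24, 0.15], [-0.23, 0.27, 0.15], [-0.2, 0.29, 0.16], [-0.18, 0.3, 0.16]]
turn/row [0.0, 0.0, 0.0]
[[-0.35, 0.16, 0.74], [-0.35, 0.16, 0.74], [-0.35, 0.16, 0.74], [-0.35, 0.16, 0.74], [-0.35, 0.16, 0.74], [-0.35, 0.16, 0.74]]
```

Run:
```python
from m import *
p,R,o=now()
R1=tool(64.5,0);R2=tool(64.5,50);via=np.array([.56,-.24,.25])
plan(p,R,p,R1,11);plan(p,R1,via,R2,8)
```

```text
turn/row [0.0, -0.0, 1.26]
[[0.0, 0.0, 0.0], [0.0, 0.0, 0.0], [0.0, 0.0, 0.0], [0.0, 0.0, 0.0], [0.0, 0.0, 0.0], [0.0, 0.0, 0.0], [0.0, 0.0, 0.0], [0.0, 0.0, 0.0], [0.0, 0.0, 0.0], [0.0, 0.0, 0.0], [0.0, 0.0, 0.0]]
turn/row [0.0, 0.91, -0.0]
[[0.06, 0.47, 0.33], [0.02, 0.47, 0.34], [-0.02, 0.47, 0.34], [-0.05, 0.47, 0.33], [-0.09, 0.47, 0.33], [-0.12, 0.47, 0.31], [-0.16, 0.47, 0.3], [-0.19, 0.47, 0.28]]
```

Emit:
send_rows(
  motion=[
    [[0, 0, 0], [0, 0, 1], 0.7],
    [[0, 0, 0], [0, 0, 1], 0.7],
    [[0, 0, 0], [0, 0, 1], 0.7],
    [[0, 0, 0], [0, 0, 1], 0.7],
    [[0, 0, 0], [0, 0, 1], 0.7],
    [[0, 0, 0], [0, 0, 1], 0.7],
    [[0, 0, 0], [0, 0, 1], 0.7],
    [[0, 0, 0], [0, 0, 1], 0.7],
    [[0, 0, 0], [0, 0, 1], 0.7],
    [[0, 0, 0], [0, 0, 1], 0.7],
    [[0, 0, 0], [0, 0, 1], 0.7],
    [[0, 0, 0], [0, 0, 1], 0.7],
  ],
)

```text
time_s: 4.5
ee_pos: [0.4528, -0.203, 0.3299]
eef_rot: [-3.141, -0.0, 1.346]
force: [-1.0, -0.2, 0.2]
grip_width: 0.0799
grip_force: 0.0
```

Emit:
send_rows(
  motion=[
    [[0, 0, 0], [0, 0, 0.95], 0.7],
    [[0, 0, 0], [0, 0, 0.95], 0.7],
    [[0.06, 0.47, 0.33], [0, 0.91, 0], 0.7],
    [[0.02, 0.47, 0.34], [0, 0.91, 0], 0.7],
    [[-0.02, 0.47, 0.34], [0, 0.91, 0], 0.7],
    [[-0.05, 0.47, 0.33], [0, 0.91, 0], 0.7],
    [[-0.09, 0.47, 0.33], [0, 0.91, 0], 0.7],
    [[-0.12, 0.47, 0.31], [0, 0.91, 0], 0.7],
    [[-0.16, 0.47, 0.3], [0, 0.91, 0], 0.7],
    [[-0.19, 0.47, 0.28], [0, 0.91, 0], 0.7],
    [[0, 0, 0], [0, 0, 0], 0.7],
  ],
)

```text
time_s: 5.6
ee_pos: [0.56, -0.2403, 0.246]
eef_rot: [-3.131, -0.878, 1.113]
force: [0.2, 0.2, -0.0]
grip_width: 0.0801
grip_force: 0.0
```

Run:
```python
from m import *
p,R,o=now();print(p,R.round(3).tolist(),np.round(o['qpos'],3),o['time_s'])
R2=tool(64.5,50); print('err',Ro.from_matrix(R.T@R2).as_rotvec()); gp=np.array([.6423,-.1332,.058]); pre=gp+R2[:,2]*(.019-.11)
plan(p,R,pre,R2,6)
```

```text
[ 0.5600386  -0.24031388  0.24598009] [[0.282, 0.9, 0.331], [0.573, -0.435, 0.695], [0.77, -0.007, -0.639]] [-0.796  0.539  1.32   0.81   1.644 -0.437] 5.6
err [-0.00055198 -0.00543939 -0.00828597]
turn/row [-0.0, -0.01, -0.01]
[[-0.33, 0.16, 0.73], [-0.33, 0.16, 0.73], [-0.33, 0.16, 0.73], [-0.33, 0.16, 0.73], [-0.33, 0.16, 0.73], [-0.33, 0.16, 0.73]]
```

Emit:
send_rows(
  motion=[
    [[-0.33, 0.16, 0.73], [0, 0, -0.01], 0.7],
    [[-0.33, 0.16, 0.73], [0, 0, -0.01], 0.7],
    [[-0.33, 0.16, 0.73], [0, 0, -0.01], 0.7],
    [[-0.33, 0.16, 0.73], [0, 0, -0.01], 0.7],
    [[-0.33, 0.16, 0.73], [0, -0.02, -0.01], 0.7],
    [[-0.33, 0.16, 0.73], [0, -0.02, -0.02], 0.7],
    [[0, 0, 0], [0, 0, 0], 0.7],
  ],
)

```text
time_s: 6.3
ee_pos: [0.6134, -0.1938, 0.1186]
eef_rot: [3.136, -0.867, 1.135]
force: [-0.7, -0.4, 0.2]
grip_width: 0.0802
grip_force: 0.0
```

Run:
```python
from m import *
s=cam('side');cv2.imwrite('pics/pre.png',cv2.resize(s['pixels'][100:350,250:550,::-1],None,fx=2,fy=2))
t=cam('top');P=cloud(t);H=hsv(t)
b=((H[...,0]>100)&(H[...,0]<130)&(H[...,1]>120)&(H[...,2]>40)&(P[...,2]>.073)&(P[...,2]<.09));print(rect(P[b]))
p,R,o=now()
R2=tool(64.5,50); gp=np.array([.6423,-.1332,.058])
print(p,R[:,2]);plan(p,R,gp+R2[:,2]*.019,R2,5)
```

```text
(array([[ 598., -154.],
       [ 654., -181.],
       [ 705.,  -75.],
       [ 649.,  -47.]], dtype=float32), array([ 651.5, -114.3]), array([118.3,  62.4]), 64.3)
[ 0.61369699 -0.19553927  0.12146157] [ 0.33035508  0.68741284 -0.64678366]
turn/row [0.0, 0.01, 0.01]
[[-0.03, -0.01, 0.75], [-0.03, -0.01, 0.75], [-0.03, -0.01, 0.75], [-0.03, -0.01, 0.75], [-0.03, -0.01, 0.75]]
```

View pics/pre.png

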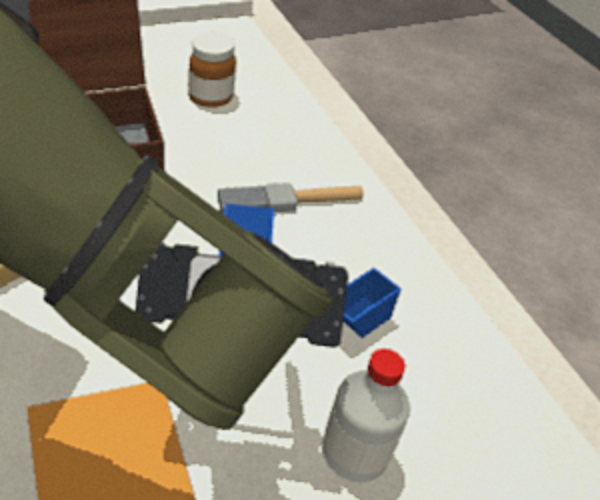

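The wrist is at crop (240,340), clear of the bottle at (365,430). The open fingers straddle the cup, and the small cup at (370,300) is free.

Emit:
send_rows(
  motion=[
    [[-0.03, -0.01, 0.75], [0, 0, 0], 0.7],
    [[-0.03, -0.01, 0.75], [0, 0, 0], 0.7],
    [[-0.03, -0.01, 0.75], [0, 0, 0], 0.7],
    [[-0.03, -0.01, 0.75], [0, 0.03, 0.03], 0.7],
    [[-0.03, -0.01, 0.75], [0, 0.02, 0.02], 0.7],
    [[0, 0, 0], [0, 0, 0], 0.7],
  ],
)

```text
time_s: 7.0
ee_pos: [0.6482, -0.119, 0.0442]
eef_rot: [3.14, -0.874, 1.127]
force: [0.6, -0.0, -1.0]
grip_width: 0.08
grip_force: 0.0
```

Run:
```python
from m import *
R2=tool(64.5,50);
for i in range(2):
  p,R,o=now();print(p,p-R[:,2]*.019,Ro.from_matrix(R.T@R2).as_rotvec().round(3),o['force'])
```

```text
[ 0.64820338 -0.1189555   0.04418489] [ 0.64191948 -0.13210808  0.05637185] [ 0.    -0.002  0.001] [ 0.62078763 -0.01667679 -0.97490321]
[ 0.64820338 -0.1189555   0.04418489] [ 0.64191948 -0.13210808  0.05637185] [ 0.    -0.002  0.001] [ 0.62078763 -0.01667679 -0.97490321]
```

Close and lift.

Emit:
send_rows(
  motion=[
    [[0, 0, 0], [0, 0, 0], 0.4],
    [[0, 0, 0], [0, 0, 0], 0.3],
    [[0, 0, 0], [0, 0, 0], 0],
    [[0, 0, 0], [0, 0, 0], -0.3],
    [[0, 0, 0], [0, 0, 0], -0.5],
    [[0, 0, 0], [0, 0, 0], -0.5],
  ],
  squeeze=40,
)

```text
time_s: 7.6
ee_pos: [0.6486, -0.1213, 0.0454]
eef_rot: [3.136, -0.875, 1.128]
force: [-2.5, -4.7, 6.7]
grip_width: 0.0601
grip_force: 40.0
```

Run:
```python
from m import *
p,R,o=now();print(p,o['grip_width'],o['grip_force'],o['force'])
plan(p,R,p+[0,0,.12],R,6)
```

```text
[ 0.6485889  -0.12126384  0.04544159] 0.06007388248294014 39.97185409069061 [-2.50171616 -4.65527839  6.65481319]
turn/row [0.0, 0.0, 0.0]
[[0.51, 0.0, -0.43], [0.51, 0.0, -0.43], [0.51, 0.0, -0.43], [0.51, 0.0, -0.43], [0.51, 0.0, -0.43], [0.51, 0.0, -0.43]]
```

Emit:
send_rows(
  motion=[
    [[0.25, 0, -0.21], [0, 0, 0], -0.5],
    [[0.51, 0, -0.43], [0, 0, 0], -0.5],
    [[0.51, 0, -0.43], [0, 0, 0], -0.5],
    [[0.51, 0, -0.43], [0, 0, 0], -0.5],
    [[0.51, 0, -0.43], [0, 0, 0], -0.5],
    [[0.51, 0, -0.43], [0, 0, 0], -0.5],
    [[0.25, 0, -0.21], [0, 0, 0], -0.5],
    [[0, 0, 0], [0, 0, 0], -0.5],
  ],
)

```text
time_s: 8.4
ee_pos: [0.6483, -0.1207, 0.1655]
eef_rot: [3.135, -0.875, 1.13]
force: [-0.3, 0.5, -4.4]
grip_width: 0.0602
grip_force: 40.0
```

```bash
cat >> m.py <<'E'
# cup in grasp: tool grasp point sits at cup (gx,gz); tool tilt phi0 from cup-down
PHI0=50
def cupof(p,R,gx,gz,phi0=None):
    """cup origin, cup rot from tool pose (tool y = -cup y)"""
    ph=np.radians(PHI0 if phi0 is None else phi0); Rc=np.column_stack([[np.cos(np.pi/2-ph) and 0,0,0]]*3) if 0 else None
    T=np.column_stack([np.cross([0,-1,0],[np.sin(ph),0,-np.cos(ph)]),[0,-1,0],[np.sin(ph),0,-np.cos(ph)]]) # tool axes in cup frame
    Rc=R@T.T; return p-R[:,2]*.019-Rc@np.array([gx,0,gz]),Rc
E
python3 - <<'E'
from m import *
p,R,o=now();print(p,o['grip_width'],o['force'],np.round(o['qpos'],3))
t=cam('top');s=cam('side')
for c,n in((t,'top'),(s,'side')):
    P=cloud(c);H=hsv(c)
    b=((H[...,0]>100)&(H[...,0]<130)&(H[...,1]>120)&(H[...,2]>40)&(P[...,2]>.08));Q=P[b];print(n,rect(Q)[1:],Q[:,2].min(),Q[:,2].max())
c0,Rc=cupof(p,R,0,.057);print(c0,Rc.round(3))
cv2.imwrite('pics/lift.png',np.hstack([cv2.resize(s['pixels'][60:310,250:550,::-1],(400,333)),cv2.resize(t['pixels'][90:260,300:500,::-1],(392,333))]))
E
```

```text
[ 0.64830826 -0.12065511  0.16553672] 0.060200353769893 [-0.26972766  0.46915731 -4.41953527] [-0.561  0.624  1.383  0.89   1.376 -0.413]
top (array([525.7, -58.5]), array([119.3, 336.6]), 66.2) 0.12060011791694261 1.2073139628505114
side (array([ 520.8, -355.9]), array([653.9,   9.2]), 66.4) 0.19338645370804394 0.6943793223186262
[ 0.64223825 -0.13379099  0.12072237] [[ 0.432 -0.902 -0.005]
 [ 0.902  0.432  0.   ]
 [ 0.002 -0.004  1.   ]]
```

View pics/lift.png

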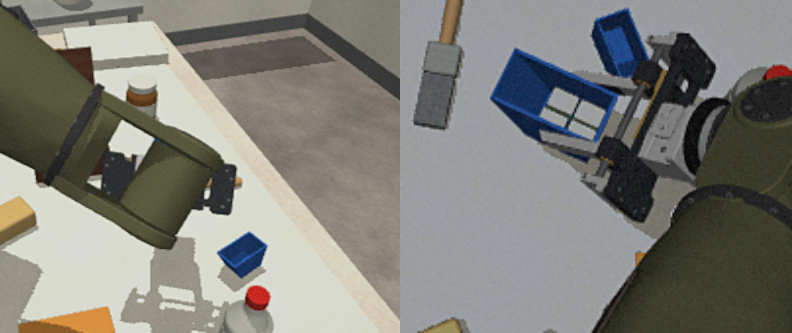

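The cup is held level with the tiles inside (right panel (570,115)) and nothing else moved. Next I bring it towards the case, yawing while it stays level.

Run:
```python
from m import *
p,R,o=now()
A=tool(5,50); pA=np.array([.53,.03,.22])
plan(p,R,pA,A,11)
```

```text
turn/row [-0.6, -0.0, 0.5]
[[0.3, -0.52, 0.09], [0.27, -0.54, 0.05], [0.23, -0.56, 0.01], [0.2, -0.57, -0.03], [0.16, -0.58, -0.07], [0.13, -0.58, -0.12], [0.09, -0.58, -0.16], [0.06, -0.57, -0.2], [0.02, -0.55, -0.24], [-0.01, -0.54, -0.28], [-0.04, -0.51, -0.32]]
```

Emit:
send_rows(
  motion=[
    [[0.3, -0.52, 0.09], [-0.6, 0, 0.5], -0.5],
    [[0.27, -0.54, 0.05], [-0.6, 0, 0.5], -0.5],
    [[0.23, -0.56, 0.01], [-0.6, 0, 0.5], -0.5],
    [[0.2, -0.57, -0.03], [-0.6, 0, 0.5], -0.5],
    [[0.16, -0.58, -0.07], [-0.6, 0, 0.5], -0.5],
    [[0.13, -0.58, -0.12], [-0.6, 0, 0.5], -0.5],
    [[0.09, -0.58, -0.16], [-0.6, 0, 0.5], -0.5],
    [[0.06, -0.57, -0.2], [-0.6, 0, 0.5], -0.5],
    [[0.02, -0.55, -0.24], [-0.6, 0, 0.5], -0.5],
    [[0, -0.54, -0.28], [-0.6, 0, 0.5], -0.5],
    [[-0.04, -0.51, -0.32], [-0.6, 0, 0.5], -0.5],
    [[0, 0, 0], [0, 0, 0], -0.5],
  ],
)

```text
time_s: 9.7
ee_pos: [0.5335, 0.0231, 0.2141]
eef_rot: [3.14, -0.862, 0.15]
force: [0.0, 1.0, -3.9]
grip_width: 0.06
grip_force: 40.0
```

```bash
cat >> m.py <<'E'
def lip(p,R,gz=.057):
    c,Rc=cupof(p,R,0,gz); return c+Rc@np.array([.079,0,.08]),Rc
def poseforlip(L,az,th,gz=.057):
    R=tool(az,PHI0-th); l0,_=lip(np.zeros(3),R,gz); return np.array(L)-l0,R
def lowest(p,R,gz=.057):
    c,Rc=cupof(p,R,0,gz); K=np.array([[-.037,0,0],[.037,0,0],[.079,0,.08],[-.037,0,.08]]);return (c+K@Rc.T)[:,[0,2]].round(3).tolist()
E
python3 - <<'E'
from m import *
p,R,o=now();print(p,np.round(o['qpos'],3),Ro.from_matrix(R.T@tool(5,50)).as_rotvec().round(3), lip(p,R)[0])
p1,R1=poseforlip([.56,.06,.22],5,45);plan(p,R,p1,R1,8)
p2,R2=poseforlip([.505,.168,.115],5,45);print(p2,lowest(p2,R2));plan(p1,R1,p2,R2,7)
E
```

```text
[0.53353747 0.02311883 0.21405542] [-0.133 -0.102  2.179  0.775  0.306  0.632] [-0.046  0.011  0.041] [0.59762865 0.03277266 0.24858448]
turn/row [-0.03, -0.81, 0.06]
[[-0.02, -0.15, -0.19], [-0.04, -0.15, -0.19], [-0.06, -0.15, -0.19], [-0.08, -0.15, -0.18], [-0.1, -0.15, -0.17], [-0.11, -0.15, -0.16], [-0.13, -0.15, -0.15], [-0.15, -0.15, -0.14]]
[0.43479922 0.16185823 0.13567028] [[0.367, 0.14], [0.419, 0.088], [0.505, 0.115], [0.423, 0.197]]
turn/row [0.0, 0.0, 0.0]
[[-0.26, -0.54, 0.48], [-0.26, -0.54, 0.48], [-0.26, -0.54, 0.48], [-0.26, -0.54, 0.48], [-0.26, -0.54, 0.48], [-0.26, -0.54, 0.48], [-0.26, -0.54, 0.48]]
```

Emit:
send_rows(
  motion=[
    [[-0.02, -0.15, -0.19], [-0.03, -0.81, 0.06], -0.5],
    [[-0.04, -0.15, -0.19], [-0.03, -0.81, 0.06], -0.5],
    [[-0.06, -0.15, -0.19], [-0.03, -0.81, 0.06], -0.5],
    [[-0.08, -0.15, -0.18], [-0.03, -0.81, 0.06], -0.5],
    [[-0.1, -0.15, -0.17], [-0.03, -0.81, 0.06], -0.5],
    [[-0.11, -0.15, -0.16], [-0.03, -0.81, 0.06], -0.5],
    [[-0.13, -0.15, -0.15], [-0.03, -0.81, 0.06], -0.5],
    [[-0.15, -0.15, -0.14], [-0.03, -0.81, 0.06], -0.5],
    [[0, 0, 0], [0, 0, 0], -0.5],
  ],
)

```text
time_s: 10.6
ee_pos: [0.4933, 0.0538, 0.2373]
eef_rot: [-3.132, -0.128, 0.102]
force: [-0.3, 0.2, -3.8]
grip_width: 0.0596
grip_force: 40.0
```

Run:
```python
from m import *
p,R,o=now();print(p,np.round(o['qpos'],3),Ro.from_matrix(R.T@tool(5,5)).as_rotvec().round(3), lip(p,R)[0])
p2,R2=poseforlip([.505,.168,.115],5,45);print(p2,lowest(p2,R2));plan(p,R,p2,R2,7)
```

```text
[0.4932876  0.05375018 0.23729401] [0.024 0.077 1.716 0.021 1.222 1.486] [-0.012 -0.041  0.015] [0.56414972 0.06126791 0.21954085]
[0.43479922 0.16185823 0.13567028] [[0.367, 0.14], [0.419, 0.088], [0.505, 0.115], [0.423, 0.197]]
turn/row [-0.01, -0.05, 0.02]
[[-0.28, -0.54, 0.46], [-0.28, -0.54, 0.46], [-0.28, -0.54, 0.46], [-0.28, -0.54, 0.46], [-0.28, -0.54, 0.46], [-0.28, -0.54, 0.46], [-0.28, -0.54, 0.46]]
```

Emit:
send_rows(
  motion=[
    [[-0.28, -0.54, 0.46], [0, -0.05, 0.02], -0.5],
    [[-0.28, -0.54, 0.46], [-0.02, -0.05, 0.02], -0.5],
    [[-0.28, -0.54, 0.46], [-0.02, -0.05, 0.02], -0.5],
    [[-0.28, -0.54, 0.46], [-0.02, -0.05, 0.02], -0.5],
    [[-0.28, -0.54, 0.46], [-0.02, -0.05, 0.02], -0.5],
    [[-0.28, -0.54, 0.46], [-0.02, -0.05, 0.02], -0.5],
    [[-0.28, -0.54, 0.46], [0, -0.05, 0.02], -0.5],
    [[0, 0, 0], [0, 0, 0], -0.5],
  ],
)

```text
time_s: 11.4
ee_pos: [0.4333, 0.1627, 0.1332]
eef_rot: [3.14, -0.087, 0.085]
force: [0.1, -0.0, -3.2]
grip_width: 0.0597
grip_force: 40.0
```

Run:
```python
from m import *
p,R,o=now();print(p,np.round(o['qpos'],3),Ro.from_matrix(R.T@tool(5,5)).as_rotvec().round(3), lip(p,R)[0])
for th,L in((65,[.505,.168,.095]),(90,[.51,.168,.08]),(108,[.512,.168,.072])):
    p2,R2=poseforlip(L,5,th);print(th,p2,lowest(p2,R2));plan(p,R,p2,R2,{65:5,90:7,108:5}[th]);p,R=p2,R2
```

```text
[0.43334667 0.16267295 0.13316718] [ 0.291  0.138  1.902 -0.023  1.018  1.789] [ 0.002  0.001 -0.003] [0.50355683 0.16858073 0.11246058]
65 [0.4460756  0.16284478 0.1385255 ] [[0.384, 0.166], [0.415, 0.099], [0.505, 0.095], [0.456, 0.2]]
turn/row [0.0, -0.58, -0.01]
[[0.09, 0.01, -0.03], [0.09, 0.01, -0.03], [0.08, 0.01, -0.04], [0.08, 0.01, -0.05], [0.08, 0.01, -0.05]]
90 [0.47492103 0.16493099 0.14444516] [[0.43, 0.196], [0.43, 0.122], [0.51, 0.08], [0.51, 0.196]]
turn/row [0.0, -0.52, 0.0]
[[0.13, 0.0, -0.06], [0.12, 0.0, -0.07], [0.12, 0.0, -0.08], [0.11, 0.0, -0.09], [0.11, 0.0, -0.09], [0.1, 0.0, -0.1], [0.09, 0.0, -0.1]]
108 [0.49847679 0.16681687 0.14417239] [[0.472, 0.207], [0.449, 0.137], [0.512, 0.072], [0.548, 0.182]]
turn/row [-0.0, -0.52, 0.0]
[[0.12, 0.0, -0.1], [0.12, 0.0, -0.11], [0.11, 0.0, -0.11], [0.1, 0.0, -0.12], [0.09, 0.0, -0.13]]
```

Emit:
send_rows(
  motion=[
    [[0.09, 0, -0.03], [0, -0.58, 0], -0.5],
    [[0.09, 0, -0.03], [0, -0.58, 0], -0.5],
    [[0.08, 0, -0.04], [0, -0.58, 0], -0.5],
    [[0.08, 0, -0.05], [0, -0.58, 0], -0.5],
    [[0.08, 0, -0.05], [0, -0.58, 0], -0.5],
    [[0, 0, 0], [0, 0, 0], -0.5],
    [[0, 0, 0], [0, 0, 0], -0.5],
    [[0.13, 0, -0.06], [0, -0.52, 0], -0.5],
    [[0.12, 0, -0.07], [0, -0.52, 0], -0.5],
    [[0.12, 0, -0.08], [0, -0.52, 0], -0.5],
    [[0, 0, 0], [0, 0, 0], -0.5],
    [[0, 0, 0], [0, 0, 0], -0.5],
  ],
)

```text
time_s: 12.6
ee_pos: [0.4603, 0.1639, 0.1433]
eef_rot: [3.138, 0.442, 0.079]
force: [-0.6, 0.5, -2.9]
grip_width: 0.0599
grip_force: 40.0
```

Emit:
send_rows(
  motion=[
    [[0.11, 0, -0.09], [0, -0.52, 0], -0.5],
    [[0.11, 0, -0.09], [0, -0.52, 0], -0.5],
    [[0, 0, 0], [0, 0, 0], -0.5],
    [[0, 0, 0], [0, 0, 0], -0.5],
    [[0.1, 0, -0.1], [0, -0.52, 0], -0.5],
    [[0.09, 0, -0.1], [0, -0.52, 0], -0.5],
    [[0, 0, 0], [0, 0, 0], -0.5],
    [[0, 0, 0], [0, 0, 0], -0.5],
  ],
)

```text
time_s: 13.4
ee_pos: [0.4767, 0.1654, 0.147]
eef_rot: [3.137, 0.692, 0.077]
force: [0.1, 1.1, -1.9]
grip_width: 0.0597
grip_force: 40.0
```

Run:
```python
from m import *
p,R,o=now();print(p,np.round(o['qpos'],3),o['force'],lip(p,R)[0],lowest(p,R))
p2,R2=poseforlip([.512,.168,.075],5,108);plan(p,R,p2,R2,5)
t=cam('top');s=cam('side')
cv2.imwrite('pics/pour1.png',np.hstack([cv2.resize(s['pixels'][60:260,200:400,::-1],(400,400)),cv2.resize(t['pixels'][130:270,170:310,::-1],(400,400))]))
```

```text
[0.47671806 0.16535924 0.14696504] [0.216 0.682 1.247 0.088 1.899 1.706] [ 0.11189625  1.09507619 -1.88040233] [0.51225936 0.16798837 0.08275418] [[0.432, 0.198], [0.432, 0.124], [0.512, 0.083], [0.511, 0.199]]
turn/row [-0.0, -0.53, -0.01]
[[0.11, 0.0, -0.09], [0.1, 0.0, -0.1], [0.1, 0.0, -0.11], [0.09, 0.0, -0.11], [0.08, 0.0, -0.12]]
```

View pics/pour1.png

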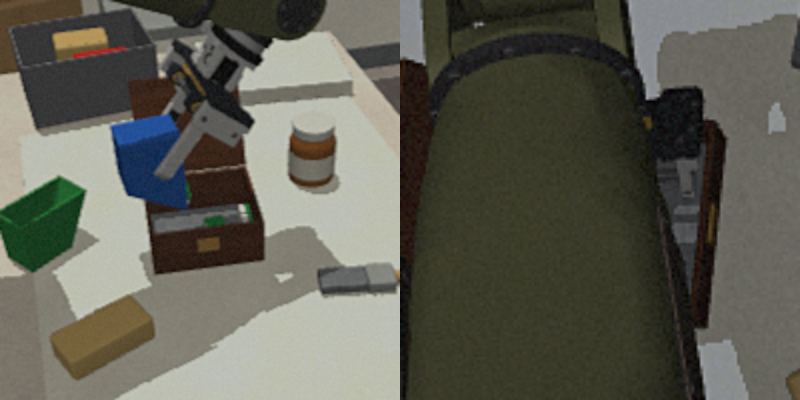

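The cup is tipped about 90° with its lip just over the case (left panel (185,195)), and some tiles already lie in the case at (220,215). I keep tilting and then look at the weight.

Emit:
send_rows(
  motion=[
    [[0.11, 0, -0.09], [0, -0.53, 0], -0.5],
    [[0.1, 0, -0.1], [0, -0.53, 0], -0.5],
    [[0, 0, 0], [0, 0, 0], -0.5],
    [[0.1, 0, -0.11], [0, -0.53, 0], -0.5],
    [[0.09, 0, -0.11], [0, -0.53, 0], -0.5],
    [[0.08, 0, -0.12], [0, -0.53, 0], -0.5],
    [[0, 0, 0], [0, 0, 0], -0.5],
    [[0, 0, 0], [0, 0, 0], -0.5],
    [[0, 0, 0], [0, 0, 0], -0.5],
    [[0, 0, 0], [0, 0, 0], -0.5],
  ],
)

```text
time_s: 14.5
ee_pos: [0.4984, 0.1671, 0.1481]
eef_rot: [3.135, 1.01, 0.075]
force: [0.2, 0.4, -2.3]
grip_width: 0.0595
grip_force: 40.0
```

Run:
```python
from m import *
p,R,o=now();print(p,np.round(o['qpos'],3),o['force'],lip(p,R)[0],lowest(p,R))
p2,R2=poseforlip([.512,.168,.08],5,120);plan(p,R,p2,R2,4)
p3,R3=poseforlip([.49,.165,.18],5,45);plan(p2,R2,p3,R3,12)
```

```text
[0.4983573  0.16714254 0.14805202] [0.202 0.927 0.974 0.129 2.243 1.719] [ 0.15935161  0.35363981 -2.28772851] [0.51208448 0.16798498 0.07591336] [[0.472, 0.211], [0.449, 0.14], [0.512, 0.076], [0.548, 0.186]]
turn/row [-0.01, -0.44, -0.01]
[[0.03, 0.0, -0.13], [0.02, 0.0, -0.13], [0.02, 0.0, -0.13], [0.01, 0.0, -0.14]]
turn/row [-0.0, 0.91, 0.0]
[[-0.21, 0.0, 0.2], [-0.23, 0.0, 0.18], [-0.25, 0.0, 0.15], [-0.27, 0.0, 0.12], [-0.28, 0.0, 0.09], [-0.29, 0.0, 0.06], [-0.29, 0.0, 0.03], [-0.29, 0.0, -0.0], [-0.29, 0.0, -0.03], [-0.29, 0.0, -0.07], [-0.28, 0.0, -0.1], [-0.26, 0.0, -0.13]]
```

Emit:
send_rows(
  motion=[
    [[0.03, 0, -0.13], [0, -0.44, 0], -0.5],
    [[0.02, 0, -0.13], [0, -0.44, 0], -0.5],
    [[0.02, 0, -0.13], [0, -0.44, 0], -0.5],
    [[0, 0, -0.14], [0, -0.44, 0], -0.5],
    [[0, 0, 0], [0, 0, 0], -0.5],
    [[0, 0, 0], [0, 0, 0], -0.5],
    [[0, 0, 0], [0, 0.5, 0], -0.5],
    [[0, 0, 0], [0, -0.5, 0], -0.5],
    [[0, 0, 0], [0, 0, 0], -0.5],
    [[0, 0, 0], [0, 0, 0], -0.5],
  ],
)

```text
time_s: 15.5
ee_pos: [0.5134, 0.1683, 0.1527]
eef_rot: [3.13, 1.222, 0.07]
force: [0.3, -0.3, -2.4]
grip_width: 0.0597
grip_force: 40.0
```

Emit:
send_rows(
  motion=[
    [[-0.21, 0, 0.2], [0, 0.91, 0], -0.5],
    [[-0.23, 0, 0.18], [0, 0.91, 0], -0.5],
    [[-0.25, 0, 0.15], [0, 0.91, 0], -0.5],
    [[-0.27, 0, 0.12], [0, 0.91, 0], -0.5],
    [[-0.28, 0, 0.09], [0, 0.91, 0], -0.5],
    [[-0.29, 0, 0.06], [0, 0.91, 0], -0.5],
    [[-0.29, 0, 0.03], [0, 0.91, 0], -0.5],
    [[-0.29, 0, 0], [0, 0.91, 0], -0.5],
    [[-0.29, 0, -0.03], [0, 0.91, 0], -0.5],
    [[-0.29, 0, -0.07], [0, 0.91, 0], -0.5],
    [[-0.28, 0, -0.1], [0, 0.91, 0], -0.5],
    [[-0.26, 0, -0.13], [0, 0.91, 0], -0.5],
  ],
)

```text
time_s: 16.7
ee_pos: [0.4193, 0.1608, 0.2014]
eef_rot: [3.138, -0.094, 0.081]
force: [0.9, -0.0, -1.8]
grip_width: 0.0599
grip_force: 40.0
```

Run:
```python
from m import *
p,R,o=now();print(p,np.round(o['qpos'],3),o['force'],lip(p,R)[0],lowest(p,R))
A=tool(5,5);pA=np.array([.48,-.08,.24]);plan(p,R,pA,A,9)
```

```text
[0.41932142 0.16078933 0.20142116] [ 0.299  0.022  1.856 -0.025  1.172  1.797] [ 0.93673342 -0.00946523 -1.7814262 ] [0.48970265 0.16644636 0.18123177] [[0.351, 0.206], [0.404, 0.154], [0.49, 0.181], [0.407, 0.263]]
turn/row [0.0, -0.01, -0.01]
[[0.16, 0.91, -0.13], [0.16, 0.91, -0.13], [0.16, 0.91, -0.13], [0.16, 0.91, -0.13], [0.16, 0.91, -0.13], [0.16, 0.91, -0.13], [0.16, 0.91, -0.13], [0.16, 0.91, -0.13], [0.16, 0.91, -0.13]]
```

Emit:
send_rows(
  motion=[
    [[0.16, 0.91, -0.13], [0, 0, 0], -0.5],
    [[0.16, 0.91, -0.13], [0, 0, 0], -0.5],
    [[0.16, 0.91, -0.13], [0, 0, 0], -0.5],
    [[0.16, 0.91, -0.13], [0, 0, 0], -0.5],
    [[0.16, 0.91, -0.13], [0, 0, 0], -0.5],
    [[0.16, 0.91, -0.13], [0, 0, 0], -0.5],
    [[0.16, 0.91, -0.13], [0, 0, 0], -0.5],
    [[0.16, 0.91, -0.13], [0, 0, 0], -0.5],
    [[0.16, 0.91, -0.13], [0, 0, 0], -0.5],
    [[0, 0, 0], [0, 0, 0], -0.5],
  ],
)

```text
time_s: 17.7
ee_pos: [0.4795, -0.083, 0.2409]
eef_rot: [3.136, -0.089, 0.079]
force: [0.7, 0.4, -1.7]
grip_width: 0.0597
grip_force: 40.0
```

Run:
```python
from m import *
p,R,o=now();print(p,np.round(o['qpos'],3),o['force'],o['time_s'])
t=cam('top');s=cam('side')
cv2.imwrite('pics/poured.png',np.hstack([cv2.resize(s['pixels'][80:330,200:450,::-1],(400,400)),cv2.resize(t['pixels'][160:250,210:300,::-1],(400,400))]))
P=cloud(t);q=P[160:250,210:300];H=hsv(t)[160:250,210:300];m=(H[...,1]<60)&(H[...,2]>110)&(q[...,2]>.015)&(q[...,2]<.1);print('tiles z',np.percentile(q[m][:,2],[5,50,95,100]))
c,Rc=cupof(p,R,0,.057);print('cup',c,Rc[:,2])
```

```text
[ 0.47953429 -0.08304008  0.24086173] [-0.26   0.077  1.705  0.025  1.274  1.225] [ 0.71917393  0.41746123 -1.71554814] 17.7
tiles z [0.02297572 0.03418953 0.03990867 0.04908465]
cup [ 0.43774518 -0.08643964  0.21941794] [0.7035114  0.0591277  0.70822004]
```

View pics/poured.png

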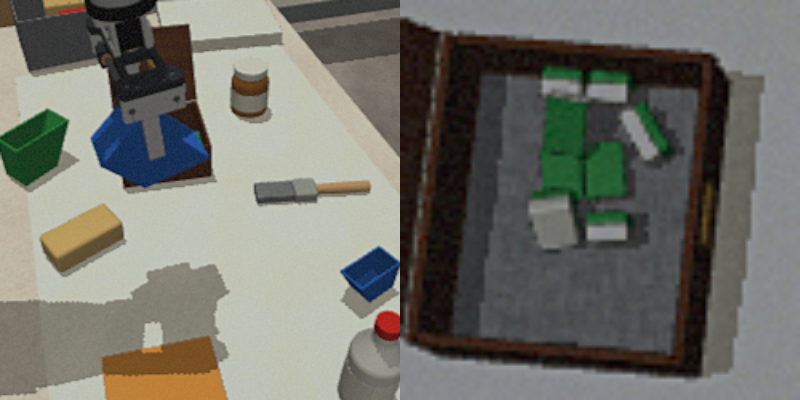

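All eight tiles are in the case. In the right panel they are at (562,82), (608,85), (645,130), (565,120), (565,170), (605,170), (553,220) and (608,227). Next is the mat.

Run:
```python
from m import *
p,R,o=now()
R2=tool(64.5,50)
def tcp(c): 
    c0,_=cupof(np.zeros(3),R2,-.001,.0576); return np.array(c)-c0
v=tcp([.4412,-.2946,.12]);print(v)
plan(p,R,v,R2,12)
```

```text
[ 0.44703551 -0.2823656   0.16538704]
turn/row [0.35, 0.5, -0.66]
[[-0.15, 0.55, 0.2], [-0.2, 0.54, 0.16], [-0.26, 0.53, 0.13], [-0.3, 0.51, 0.09], [-0.35, 0.49, 0.05], [-0.39, 0.46, 0.01], [-0.42, 0.43, -0.03], [-0.45, 0.39, -0.08], [-0.47, 0.35, -0.12], [-0.49, 0.31, -0.16], [-0.5, 0.26, -0.2], [-0.51, 0.21, -0.24]]
```

Emit:
send_rows(
  motion=[
    [[-0.15, 0.55, 0.2], [0.35, 0.5, -0.66], -0.5],
    [[-0.2, 0.54, 0.16], [0.35, 0.5, -0.66], -0.5],
    [[-0.26, 0.53, 0.13], [0.35, 0.5, -0.66], -0.5],
    [[-0.3, 0.51, 0.09], [0.35, 0.5, -0.66], -0.5],
    [[-0.35, 0.49, 0.05], [0.35, 0.5, -0.66], -0.5],
    [[-0.39, 0.46, 0], [0.35, 0.5, -0.66], -0.5],
    [[-0.42, 0.43, -0.03], [0.35, 0.5, -0.66], -0.5],
    [[-0.45, 0.39, -0.08], [0.35, 0.5, -0.66], -0.5],
    [[-0.47, 0.35, -0.12], [0.35, 0.5, -0.66], -0.5],
    [[-0.49, 0.31, -0.16], [0.35, 0.5, -0.66], -0.5],
    [[-0.5, 0.26, -0.2], [0.35, 0.5, -0.66], -0.5],
    [[-0.51, 0.21, -0.24], [0.35, 0.5, -0.66], -0.5],
  ],
)

```text
time_s: 19.0
ee_pos: [0.4479, -0.2808, 0.1645]
eef_rot: [3.14, -0.882, 1.136]
force: [0.1, 0.4, -2.2]
grip_width: 0.0595
grip_force: 40.0
```

Emit:
send_rows(
  motion=[
    [[0, 0, 0], [0, 0, 0], -0.5],
    [[0, 0, 0], [0, 0, 0], -0.5],
  ],
)

```text
time_s: 19.2
ee_pos: [0.4481, -0.2804, 0.1643]
eef_rot: [-3.138, -0.88, 1.127]
force: [0.2, 0.6, -2.2]
grip_width: 0.0599
grip_force: 40.0
```

Run:
```python
from m import *
p,R,o=now();c,Rc=cupof(p,R,-.001,.0576);print(p,'cup',c,Rc[:,2],np.round(o['qpos'],3),o['force'])
R2=tool(64.5,50);c0,_=cupof(np.zeros(3),R2,-.001,.0576)
q=np.array([.4412,-.2946,.02])-c0
plan(p,R,q,R2,8);plan(q,R2,q-[0,0,.015],R2,6)
```

```text
[ 0.44813493 -0.28036925  0.16426803] cup [ 0.4423989  -0.29228788  0.1187844 ] [-0.00115414 -0.00744121  0.99997165] [-0.979  0.535  1.534  0.723  1.615 -0.713] [ 0.15904848  0.63784109 -2.22475806]
turn/row [-0.0, -0.01, 0.0]
[[-0.32, 0.0, 0.26], [-0.32, 0.0, 0.26], [-0.32, 0.0, 0.26], [-0.32, -0.0, 0.26], [-0.32, -0.0, 0.26], [-0.32, -0.0, 0.26], [-0.32, -0.0, 0.26], [-0.32, -0.0, 0.26]]
turn/row [0.0, 0.0, 0.0]
[[-0.06, 0.0, 0.05], [-0.06, 0.0, 0.05], [-0.06, 0.0, 0.05], [-0.06, 0.0, 0.05], [-0.06, 0.0, 0.05], [-0.06, 0.0, 0.05]]
```

Emit:
send_rows(
  motion=[
    [[-0.32, 0, 0.26], [0, -0.01, 0], -0.5],
    [[-0.32, 0, 0.26], [0, -0.01, 0], -0.5],
    [[-0.32, 0, 0.26], [0, -0.01, 0], -0.5],
    [[-0.32, 0, 0.26], [0, -0.01, 0], -0.5],
    [[-0.32, 0, 0.26], [0, -0.01, 0], -0.5],
    [[-0.32, 0, 0.26], [0, -0.01, 0], -0.5],
    [[-0.32, 0, 0.26], [0, 0, 0], -0.5],
    [[-0.32, 0, 0.26], [0, 0, 0], -0.5],
    [[0, 0, 0], [0, 0, 0], -0.5],
  ],
)

```text
time_s: 20.1
ee_pos: [0.4469, -0.2816, 0.0639]
eef_rot: [-3.137, -0.875, 1.127]
force: [-1.1, -0.2, -2.9]
grip_width: 0.0594
grip_force: 40.0
```

Run:
```python
from m import *
p,R,o=now();c,Rc=cupof(p,R,-.001,.0576);print(p,'cup',c,Rc[:,2],o['force'])
t=cam('top');P=cloud(t);H=hsv(t)
b=((H[...,0]>100)&(H[...,0]<130)&(H[...,1]>120)&(H[...,2]>40)&(P[...,2]>.085)&(P[...,2]<.13)&(t['depth']>0));Q=P[b];print(rect(Q))
A=np.c_[Q[:,:2]-Q[:,:2].mean(0),np.ones(len(Q))];print('rim plane',np.linalg.lstsq(A,Q[:,2],rcond=None)[0],len(Q))
x=(Q-c)@Rc;
for lo,hi in((-.04,-.02),(-.02,.02),(.02,.06),(.06,.085)):
    m=(x[:,0]>lo)&(x[:,0]<hi);print(lo,m.sum(),np.percentile(x[m,2],[50,90,97]) if m.any() else '')
print('cup x range',x[:,0].min(),x[:,0].max(),'y',x[:,1].min(),x[:,1].max())
```

```text
[ 0.44691436 -0.28157631  0.06390883] cup [ 0.44104945 -0.29368981  0.01849317] [ 0.00183368 -0.00322536  0.99999312] [-1.0534588  -0.22329087 -2.85043237]
(array([[ 398., -316.],
       [ 453., -341.],
       [ 502., -233.],
       [ 447., -208.]], dtype=float32), array([ 450. , -274.3]), array([118.7,  61. ]), 65.4)
rim plane [-0.0167909  -0.00207239  0.09581143] 462
-0.04 98 [0.07867828 0.08117856 0.0835037 ]
-0.02 98 [0.07905396 0.08218301 0.08366493]
0.02 106 [0.07865406 0.08179776 0.0825057 ]
0.06 160 [0.0779863  0.08129909 0.08271179]
cup x range -0.03781036800500934 0.0806526676144027 y -0.03045424163509423 0.03115548461208943
```

Emit:
send_rows(
  motion=[
    [[-0.06, 0, 0.05], [0, 0, 0], -0.5],
    [[-0.06, 0, 0.05], [0, 0, 0], -0.5],
    [[-0.06, 0, 0.05], [0, 0, 0], -0.5],
    [[-0.06, 0, 0.05], [0, 0, 0], -0.5],
    [[-0.03, 0, 0.02], [0, 0, 0], -0.5],
    [[0, 0, 0], [0, 0, 0], -0.5],
  ],
)

```text
time_s: 20.75
ee_pos: [0.4472, -0.2822, 0.0551]
eef_rot: [-3.14, -0.874, 1.129]
force: [0.3, 0.1, -3.0]
grip_width: 0.0598
grip_force: 40.0
```

Run:
```python
from m import *
p,R,o=now();c,Rc=cupof(p,R,-.001,.0576);print(p,'cup',c,Rc[:,2],o['force'])
```

```text
[ 0.44724848 -0.28219217  0.05512812] cup [ 0.4414526  -0.29439536  0.00972761] [ 3.33825694e-04 -1.25976051e-03  9.99999151e-01] [ 0.33012288  0.08867873 -2.99736887]
```

Emit:
send_rows(
  motion=[
    [[-0.05, 0, 0.04], [0, 0, 0], -0.5],
    [[-0.03, 0, 0.02], [0, 0, 0], -0.5],
    [[-0.03, 0, 0.02], [0, 0, 0], -0.5],
    [[-0.01, 0, 0.01], [0, 0, 0], -0.5],
    [[0, 0, 0], [0, 0, 0], -0.5],
  ],
)

```text
time_s: 21.25
ee_pos: [0.4472, -0.2824, 0.0507]
eef_rot: [-3.14, -0.874, 1.129]
force: [-0.0, 0.9, -2.4]
grip_width: 0.06
grip_force: 40.0
```

Run:
```python
from m import *
p,R,o=now();c,Rc=cupof(p,R,-.001,.0576);print(p,'cup',c,Rc[:,2],o['force'])
```

```text
[ 0.44715254 -0.28240041  0.05067324] cup [ 0.44135917 -0.29460683  0.00527327] [ 2.84732468e-04 -1.19168907e-03  9.99999249e-01] [-0.0391338   0.86949178 -2.43293827]
```

One or two mm to go; step down until the force shows contact.

Emit:
send_rows(
  motion=[
    [[-0.02, 0, 0.02], [0, 0, 0], -0.5],
    [[-0.01, 0, 0.01], [0, 0, 0], -0.5],
    [[0, 0, 0], [0, 0, 0], -0.5],
  ],
)

```text
time_s: 21.55
ee_pos: [0.4472, -0.2823, 0.0495]
eef_rot: [-3.141, -0.874, 1.13]
force: [0.1, -0.0, -1.5]
grip_width: 0.0597
grip_force: 40.0
```

Emit:
send_rows(
  motion=[
    [[-0.01, 0, 0.01], [0, 0, 0], -0.5],
    [[0, 0, 0], [0, 0, 0], -0.5],
  ],
)

```text
time_s: 21.75
ee_pos: [0.4472, -0.2824, 0.0494]
eef_rot: [-3.141, -0.874, 1.13]
force: [-2.8, -0.1, 3.8]
grip_width: 0.0596
grip_force: 40.0
```

Contact is light. I open symmetrically, back out along the tool axis, then look.

Emit:
send_rows(
  motion=[
    [[0, 0, 0], [0, 0, 0], 0.35],
    [[0, 0, 0], [0, 0, 0], 0.5],
    [[0, 0, 0], [0, 0, 0], 0.7],
    [[0, 0, 0], [0, 0, 0], 0.7],
    [[0, 0, -0.4], [0, 0, 0], 0.7],
    [[0, 0, -0.8], [0, 0, 0], 0.7],
    [[0, 0, -1], [0, 0, 0], 0.7],
    [[0, 0, -1], [0, 0, 0], 0.7],
    [[0, 0, -1], [0, 0, 0], 0.7],
    [[0, 0, -1], [0, 0, 0], 0.7],
    [[0, 0, -1], [0, 0, 0], 0.7],
    [[0, 0, 0], [0, 0, 0], 0.7],
  ],
  squeeze=20,
)

```text
time_s: 22.95
ee_pos: [0.3854, -0.4143, 0.171]
eef_rot: [3.137, -0.87, 1.131]
force: [-0.1, 0.9, 0.0]
grip_width: 0.0799
grip_force: 0.0
```

Run:
```python
from m import *
p,R,o=now();print(p,np.round(o['qpos'],3),o['force'],o['time_s'])
t=cam('top');P=cloud(t);H=hsv(t)
b=((H[...,0]>100)&(H[...,0]<130)&(H[...,1]>120)&(H[...,2]>40)&(P[...,2]>.077)&(P[...,2]<.13)&(t['depth']>0));Q=P[b];print(rect(Q),np.median(Q[:,2]))
up=np.array([.42,-.33,.32]);D=tool(64.5,0)
plan(p,R,up,D,8)
save(t,'placed')
```

```text
[ 0.38541336 -0.41432906  0.17104953] [-1.167  0.686  1.265  0.63   1.803 -0.776] [-0.13829365  0.8696564   0.02284617] 22.95
(array([[ 397., -315.],
       [ 452., -341.],
       [ 503., -235.],
       [ 448., -208.]], dtype=float32), array([ 450., -275.]), array([118.2,  61.2]), 64.6) 0.08331256707176808
turn/row [0.0, -0.91, 0.0]
[[0.72, -0.02, -0.11], [0.7, -0.02, -0.19], [0.68, -0.02, -0.26], [0.65, -0.02, -0.33], [0.61, -0.02, -0.4], [0.56, -0.02, -0.47], [0.5, -0.02, -0.52], [0.44, -0.02, -0.58]]
```

View pics/placed.png

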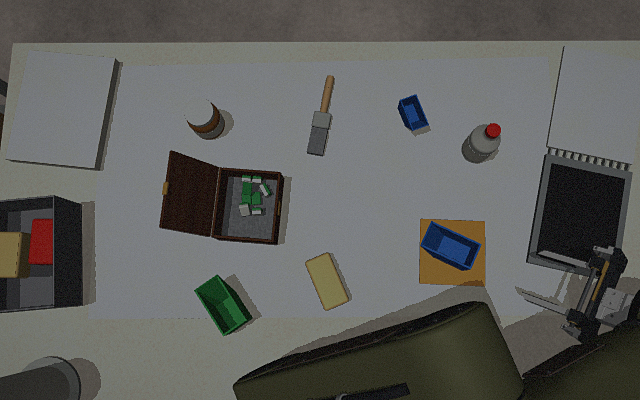

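The empty cup stands upright in the middle of the mat at (450,246), with its origin about (0.441,-0.294). The bystanders are unmoved and the tiles are in the case at (250,195). Next is the lid.

Emit:
send_rows(
  motion=[
    [[0.72, 0, -0.11], [0, -0.91, 0], 0.2],
    [[0.7, 0, -0.19], [0, -0.91, 0], 0],
    [[0.68, 0, -0.26], [0, -0.91, 0], -0.5],
    [[0.65, 0, -0.33], [0, -0.91, 0], -1],
    [[0.61, 0, -0.4], [0, -0.91, 0], -1],
    [[0.56, 0, -0.47], [0, -0.91, 0], -1],
    [[0.5, 0, -0.52], [0, -0.91, 0], -1],
    [[0.44, 0, -0.58], [0, -0.91, 0], -1],
  ],
)

```text
time_s: 23.8
ee_pos: [0.4254, -0.328, 0.318]
eef_rot: [-3.141, 0.004, 1.131]
force: [0.6, -0.6, -0.5]
grip_width: 0.0194
grip_force: 0.0
```

Run:
```python
from m import *
p,R,o=now();print(p,R.round(3).tolist(),np.round(o['qpos'],3))
D=tool(85.66,0);v=np.array([.548,.385,.33])
plan(p,R,p,D,4);plan(p,D,v,D,26);plan(v,D,v-[0,0,.185],D,7)
```

```text
[ 0.42543097 -0.32802329  0.31795591] [[0.426, 0.905, -0.002], [0.905, -0.426, -0.004], [-0.004, -0.0, -1.0]] [-0.723  0.211  1.374 -0.004  1.555 -0.283]
turn/row [-0.0, 0.01, -0.76]
[[0.0, 0.0, 0.0], [0.0, 0.0, 0.0], [0.0, 0.0, 0.0], [0.0, 0.0, 0.0]]
turn/row [0.0, 0.0, 0.0]
[[0.92, 0.09, -0.02], [0.92, 0.09, -0.02], [0.92, 0.09, -0.02], [0.92, 0.09, -0.02], [0.92, 0.09, -0.02], [0.92, 0.09, -0.02], [0.92, 0.09, -0.02], [0.92, 0.09, -0.02], [0.92, 0.09, -0.02], [0.92, 0.09, -0.02], [0.92, 0.09, -0.02], [0.92, 0.09, -0.02], [0.92, 0.09, -0.02], [0.92, 0.09, -0.02], [0.92, 0.09, -0.02], [0.92, 0.09, -0.02], [0.92, 0.09, -0.02], [0.92, 0.09, -0.02], [0.92, 0.09, -0.02], [0.92, 0.09, -0.02], [0.92, 0.09, -0.02], [0.92, 0.09, -0.02], [0.92, 0.09, -0.02], [0.92, 0.09, -0.02], [0.92, 0.09, -0.02], [0.92, 0.09, -0.02]]
turn/row [0.0, 0.0, 0.0]
[[0.0, 0.0, 0.88], [0.0, 0.0, 0.88], [0.0, 0.0, 0.88], [0.0, 0.0, 0.88], [0.0, 0.0, 0.88], [0.0, 0.0, 0.88], [0.0, 0.0, 0.88]]
```

Emit:
send_rows(
  motion=[
    [[0, 0, -0.3], [0, 0.01, -0.76], -1],
    [[0, 0, 0], [0, 0.01, -0.76], -1],
    [[0, 0, 0], [0, 0.01, -0.76], -1],
    [[0, 0, 0], [0, 0, -0.76], -1],
    [[0.92, 0.09, -0.02], [0, 0, 0], -1],
    [[0.92, 0.09, -0.02], [0, 0, 0], -1],
    [[0.92, 0.09, -0.02], [0, 0, 0], -1],
    [[0.92, 0.09, -0.02], [0, 0, 0], -1],
    [[0.92, 0.09, -0.02], [0, 0, 0], -1],
    [[0.92, 0.09, -0.02], [0, 0, 0], -1],
    [[0.92, 0.09, -0.02], [0, 0, 0], -1],
    [[0.92, 0.09, -0.02], [0, 0, 0], -1],
  ],
)

```text
time_s: 25.0
ee_pos: [0.4633, -0.1089, 0.3313]
eef_rot: [-3.141, -0.004, 1.496]
force: [0.1, -0.4, 0.0]
grip_width: 0.0008
grip_force: 0.0
```

Emit:
send_rows(
  motion=[
    [[0.92, 0.09, 0], [0, 0, 0], -1],
    [[0.92, 0.09, 0], [0, 0, 0], -1],
    [[0.92, 0.09, 0], [0, 0, 0], -1],
    [[0.92, 0.09, 0], [0, 0, 0], -1],
    [[0.92, 0.09, 0], [0, 0, 0], -1],
    [[0.92, 0.09, 0], [0, 0, 0], -1],
    [[0.92, 0.09, 0], [0, 0, 0], -1],
    [[0.92, 0.09, 0], [0, 0, 0], -1],
    [[0.92, 0.09, 0], [0, 0, 0], -1],
    [[0.92, 0.09, 0], [0, 0, 0], -1],
    [[0.92, 0.09, 0], [0, 0, 0], -1],
    [[0.92, 0.09, 0], [0, 0, 0], -1],
  ],
)

```text
time_s: 26.2
ee_pos: [0.5203, 0.2187, 0.3324]
eef_rot: [-3.14, -0.003, 1.496]
force: [-0.5, -0.3, -0.2]
grip_width: 0.0
grip_force: 0.0
```

Emit:
send_rows(
  motion=[
    [[0.92, 0.09, 0], [0, 0, 0], -1],
    [[0.92, 0.09, 0], [0, 0, 0], -1],
    [[0.92, 0.09, 0], [0, 0, 0], -1],
    [[0.92, 0.09, 0], [0, 0, 0], -1],
    [[0.92, 0.09, 0], [0, 0, 0], -1],
    [[0.92, 0.09, 0], [0, 0, 0], -1],
    [[0, 0, 0], [0, 0, 0], -1],
  ],
)

```text
time_s: 26.9
ee_pos: [0.5486, 0.384, 0.3316]
eef_rot: [-3.139, -0.002, 1.499]
force: [-0.1, -0.7, -0.7]
grip_width: 0.0003
grip_force: 0.0
```

Run:
```python
from m import *
p,R,o=now();print(p,np.round(R,3).tolist(),np.round(o['qpos'],3),o['force'],o['grip_width'])
D=tool(85.66,0);v=np.array([.549,.375,.155]);plan(p,R,[*v[:2],p[2]],D,2);print((p[2]-.155)/.03)
# contact arc: hinge, outer face offset
h=np.array([.5446,.2436,.0725]);u=np.array([.0757,.9971,0])
s=cam('side');t=cam('top')
P=cloud(t);Rg=np.zeros((400,640),bool);Rg[145:250,155:295]=1
d=(t['depth']>0)&Rg&(P[...,2]>.09)&(P[...,2]<.21);print(d.sum())
```

```text
[0.54864418 0.38395163 0.3316399 ] [[0.072, 0.997, -0.002], [0.997, -0.072, 0.002], [0.002, -0.003, -1.0]] [0.555 0.545 0.894 0.003 1.703 0.627] [-0.07333426 -0.66721765 -0.72123316] 0.0003048307706986764
turn/row [-0.01, -0.01, 0.01]
[[-0.15, 0.02, -0.0], [-0.15, 0.02, -0.0]]
5.887996672512152
3452
```

Emit:
send_rows(
  motion=[
    [[0, 0, 0.92], [0, 0, 0], -1],
    [[0, 0, 0.92], [0, 0, 0], -1],
    [[0, 0, 0.92], [0, 0, 0], -1],
    [[0, 0, 0.92], [0, 0, 0], -1],
    [[0, 0, 0.92], [0, 0, 0], -1],
    [[0, 0, 0.9], [0, 0, 0], -1],
    [[-0.6, 0, 0], [0, 0, 0], -1],
    [[-0.6, 0, 0], [0, 0, 0], -1],
    [[-0.4, 0, 0], [0, 0, 0], -1],
    [[-0.3, 0, 0], [0, 0, 0], -1],
  ],
)

```text
time_s: 28.0
ee_pos: [0.5454, 0.3239, 0.1696]
eef_rot: [3.14, -0.005, 1.494]
force: [0.3, 6.0, 4.4]
grip_width: -0.0001
grip_force: 2.8
```

Emit:
send_rows(
  motion=[
    [[-0.3, 0, 0], [0, 0, 0], -1],
    [[-0.3, 0, 0], [0, 0, 0], -1],
    [[-0.3, 0, 0], [0, 0, 0], -1],
  ],
)

```text
time_s: 28.3
ee_pos: [0.5434, 0.2976, 0.1693]
eef_rot: [3.141, -0.005, 1.495]
force: [0.1, 3.5, 2.5]
grip_width: 0.0005
grip_force: 1.8
```

```bash
cat >> m.py <<'E'
def rz():
    p,R,o=now();u=np.array([.0757,.9971]);h=np.array([.5446,.2436]);print('r,z',((p[:2]-h)@u).round(4),p[2].round(4),'lat',((p[:2]-h)@[.9971,-.0757]).round(4),'F',np.round(o['force'],1),'t',o['time_s'],R[:,2].round(3))
def lid():
    t=cam('top');P=cloud(t);v,u=np.mgrid[0:400,0:640];uu=np.array([.0757,.9971]);h=np.array([.5446,.2436])
    r=(P[...,:2]-h)@uu;l=(P[...,:2]-h)@[.9971,-.0757];H=hsv(t)
    m=(t['depth']>0)&(abs(l)<.08)&(r>-.15)&(r<.12)&(P[...,2]>.08)&(P[...,2]<.23)&((H[...,0]<20)|(H[...,0]>165))&(H[...,1]>90)
    if m.sum()>20: i=np.argsort(P[...,2][m])[-20:];a=np.median(r[m][i]);b=np.median(P[...,2][m][i]);print('lid top r,z',a,b,'alpha',np.degrees(np.arctan2(b-.0725,-a)),m.sum())
    else: print('lid px',m.sum())
E
python3 - <<'E'
from m import *
rz();lid()
E
```

```text
r,z 0.0538 0.1693 lat -0.0053 F [0.1 3.5 2.5] t 28.3 [ 0.001  0.004 -1.   ]
lid top r,z 0.038584374175380035 0.21117594531770378 alpha 105.54837958088943 1750
```

Contact is gentle (about 5 N) and the lid is turning. I continue along the arc.

Emit:
send_rows(
  motion=[
    [[-0.3, 0, 0], [0, 0, 0], -1],
    [[-0.3, 0, 0], [0, 0, 0], -1],
    [[-0.3, 0, 0], [0, 0, 0], -1],
    [[-0.3, 0, 0], [0, 0, 0], -1],
    [[-0.3, 0, 0], [0, 0, 0], -1],
    [[-0.3, 0, 0], [0, 0, 0], -1],
    [[-0.3, 0, 0.04], [0, 0, 0], -1],
    [[-0.3, 0, 0.1], [0, 0, 0], -1],
  ],
)

```text
time_s: 29.15
ee_pos: [0.5379, 0.2254, 0.1643]
eef_rot: [3.141, -0.004, 1.495]
force: [0.4, 1.5, 4.4]
grip_width: 0.0003
grip_force: 1.7
```

Run:
```python
from m import *
rz();lid()
```

```text
r,z -0.0187 0.1643 lat -0.0053 F [0.4 1.5 4.4] t 29.15 [ 0.001  0.004 -1.   ]
lid top r,z -0.04545586067991663 0.2086285174102622 alpha 71.53487016528851 317
```

Emit:
send_rows(
  motion=[
    [[-0.23, 0, 0.09], [0, 0, 0], -1],
    [[-0.23, 0, 0.09], [0, 0, 0], -1],
    [[-0.23, 0, 0.15], [0, 0, 0], -1],
    [[-0.23, 0, 0.15], [0, 0, 0], -1],
    [[-0.23, 0, 0.15], [0, 0, 0], -1],
    [[-0.19, 0, 0.2], [0, 0, 0], -1],
    [[-0.19, 0, 0.2], [0, 0, 0], -1],
    [[-0.19, 0, 0.2], [0, 0, 0], -1],
    [[-0.13, 0, 0.24], [0, 0, 0], -1],
  ],
)

```text
time_s: 30.1
ee_pos: [0.5337, 0.1704, 0.1194]
eef_rot: [3.142, -0.004, 1.495]
force: [0.0, -1.1, 2.7]
grip_width: 0.0003
grip_force: 1.3
```

Run:
```python
from m import *
rz()
```

```text
r,z -0.0738 0.1194 lat -0.0054 F [ 0.  -1.1  2.7] t 30.1 [ 0.     0.004 -1.   ]
```

Emit:
send_rows(
  motion=[
    [[-0.13, 0, 0.24], [0, 0, 0], -1],
    [[-0.13, 0, 0.24], [0, 0, 0], -1],
    [[-0.05, 0, 0.18], [0, 0, 0], -1],
    [[-0.05, 0, 0.18], [0, 0, 0], -1],
    [[-0.04, 0, 0.15], [0, 0, 0], -1],
    [[0, 0, 0], [0, 0, 0], -1],
  ],
)

```text
time_s: 30.7
ee_pos: [0.5325, 0.1589, 0.0895]
eef_rot: [-3.141, -0.003, 1.495]
force: [-0.6, -0.0, 0.4]
grip_width: 0.0002
grip_force: 0.0
```

Run:
```python
from m import *
rz()
```

```text
r,z -0.0853 0.0895 lat -0.0056 F [-0.6 -0.   0.4] t 30.7 [-0.001  0.003 -1.   ]
```

Emit:
send_rows(
  motion=[
    [[0, 0, 0.08], [0, 0, 0], -1],
    [[0, 0, 0.08], [0, 0, 0], -1],
    [[0, 0, 0], [0, 0, 0], -1],
  ],
)

```text
time_s: 31.0
ee_pos: [0.5328, 0.1591, 0.0852]
eef_rot: [3.141, -0.004, 1.495]
force: [0.1, -0.4, -0.1]
grip_width: 0.0004
grip_force: 0.1
```

Emit:
send_rows(
  motion=[
    [[0, 0, 0.06], [0, 0, 0], -1],
    [[0, 0, 0.04], [0, 0, 0], -1],
    [[0, 0, 0], [0, 0, 0], -1],
  ],
)

```text
time_s: 31.3
ee_pos: [0.5329, 0.1591, 0.0823]
eef_rot: [3.141, -0.004, 1.495]
force: [0.5, 0.6, 0.1]
grip_width: 0.0009
grip_force: 0.2
```

Emit:
send_rows(
  motion=[
    [[0, 0, 0.03], [0, 0, 0], -1],
    [[0, 0, 0.02], [0, 0, 0], -1],
    [[0, 0, 0], [0, 0, 0], -1],
  ],
)

```text
time_s: 31.6
ee_pos: [0.5329, 0.1591, 0.0808]
eef_rot: [3.141, -0.004, 1.495]
force: [0.6, -0.2, 0.8]
grip_width: 0.0009
grip_force: 0.4
```

Emit:
send_rows(
  motion=[
    [[0, 0, 0.02], [0, 0, 0], -1],
    [[0, 0, 0], [0, 0, 0], -1],
  ],
)

```text
time_s: 31.8
ee_pos: [0.5329, 0.1591, 0.0807]
eef_rot: [3.141, -0.004, 1.495]
force: [-3.1, -1.9, 6.4]
grip_width: 0.0006
grip_force: 3.2
```

Run:
```python
from m import *
rz()
```

```text
r,z -0.0851 0.0807 lat -0.0053 F [-3.1 -1.9  6.4] t 31.8 [ 0.001  0.004 -1.   ]
```

Emit:
send_rows(
  motion=[
    [[0, 0, 0.03], [0, 0, 0], -1],
    [[0, 0, 0], [0, 0, 0], -1],
  ],
)

```text
time_s: 32.0
ee_pos: [0.533, 0.1591, 0.0806]
eef_rot: [3.141, -0.004, 1.495]
force: [-5.8, -2.6, 14.9]
grip_width: 0.0007
grip_force: 7.4
```

Emit:
send_rows(
  motion=[
    [[0, 0, -0.2], [0, 0, 0], -1],
    [[0, 0, -0.5], [0, 0, 0], -1],
    [[0, 0, -1], [0, 0, 0], -1],
    [[0, 0, -1], [0, 0, 0], -1],
    [[0.5, 0, -1], [0, 0, 0], -1],
    [[0.8, 0, -1], [0, 0, 0], -1],
    [[0.9, 0, -0.6], [0, 0, 0], -1],
    [[0.9, 0, 0], [0, 0, 0], -1],
    [[0.9, 0, 0], [0, 0, 0], -1],
    [[0.9, 0, 0], [0, 0, 0], -1],
    [[0.9, 0, 0], [0, 0, 0], -1],
    [[0, 0, 0], [0, 0, 0], -1],
  ],
)

```text
time_s: 33.2
ee_pos: [0.5453, 0.3347, 0.2383]
eef_rot: [-3.141, -0.004, 1.498]
force: [-0.3, -0.6, 0.1]
grip_width: 0.0003
grip_force: 0.0
```

Run:
```python
from m import *
rz()
t=cam('top');s=cam('side');P=cloud(t)
h=np.array([.5446,.2436]);r=(P[...,:2]-h)@[.0757,.9971];l=(P[...,:2]-h)@[.9971,-.0757]
for a,b in((-.135,-.115),(-.115,-.09),(-.08,-.06),(-.04,-.01)):
    m=(t['depth']>0)&(abs(l)<.07)&(r>a)&(r<b)&(P[...,2]>.04)&(P[...,2]<.12);print(a,b,m.sum(),np.median(P[...,2][m]),P[...,2][m].std())
cv2.imwrite('pics/end.png',np.hstack([cv2.resize(s['pixels'][:,130:530,::-1],(400,400)),cv2.resize(t['pixels'][60:340,150:520,::-1],(400,303),).__class__(0) if 0 else cv2.copyMakeBorder(cv2.resize(t['pixels'][60:340,150:520,::-1],(400,303)),0,97,0,0,0)]))
```

```text
r,z 0.0909 0.2383 lat -0.0062 F [-0.3 -0.6  0.1] t 33.2 [-0.001  0.004 -1.   ]
-0.135 -0.115 556 0.08107506813646337 0.002090942448807802
-0.115 -0.09 702 0.08136256832370065 0.002176309326670517
-0.08 -0.06 556 0.08144157016739856 0.0020671256510746538
-0.04 -0.01 820 0.08130344434246956 0.0020861808987308657
```

View pics/end.png

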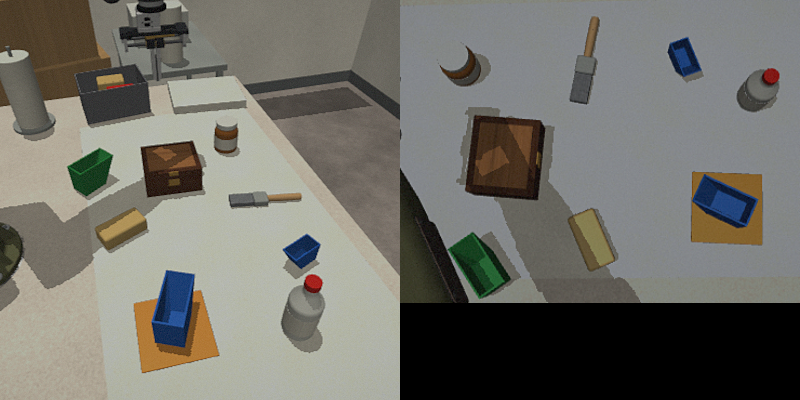

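The lid lies flat and shut, level at 81 mm (left panel (172,155)). The cup is upright on the mat at (175,310), the bystanders are in place, and the arm is clear of everything.

```bash
python3 -c "
from station import *
print(hand_in())"
```

```text
the job is handed in; nothing more can be done
None
```

The job is handed in at about 33 s: all eight tiles are in the case, the empty cup stands upright in the middle of the orange mat, the lid is fully shut, and the sponge, brush, bottle and jar were left where they were.

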